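Clip the egg mould shut

ROBOT

A 6-joint arm with a two-finger parallel gripper is mounted at the origin on the work surface. World frame = base frame: x ahead of the robot, y to its left, z up, the work surface at z = 0. Lengths are in m, angles in degrees, forces in N, time in s.
With the tool pointing down it reaches from about 0.3 to 0.75 m from the base axis. Payload 8.5 kg.
Tool frame: the origin (TCP) lies on the centre line of the jaws, within the pads' length; the fingertips stand 14 mm ahead of it and the grasp point (between the pads) lies 5 mm behind it; z points along the fingers, x is the direction in which the jaws open and shut, and the axes are right-handed (so a half turn about z gives the same grasp; the last joint's range is limited). The gripper opens to 85 mm and grips with 20 to 120 N. Pads are 22 mm wide; open, the fingers measure 114 mm over their backs; the gripper's body (76 mm by 85 mm) begins 54 mm behind the grasp point. The pads swing forward as they close: fully open they stand 13 mm farther back than shut.
Start: joints at [-79.945, 21.807, 74.336, -0, 83.858, -12.336], TCP at [0.21, -0.509, 0.245] pointing down, gripper open.
Joint ranges: [-178.18, 178.18], [-50.72, 133.34], [12.68, 142.11], [-81.47, 261.47], [9.98, 163.14], [-165.26, 165.26]. Speed limits (degrees/s): [136.94, 136.94, 180, 180, 180, 180].

INTERFACE

Orientations are given as a 3x3 rotation matrix whose columns are the frame's x, y, z axes.
In Python, from rig import * gives the robot as it stands.
- The arm moves only by the shell command python3 -m crank 'ROWS' [FORCE]. ROWS is JSON, one flat list of numbers, 7 for each row, row after row: the turn, a rotation vector about the world's x, y, z in rad, then the shift along the world's x, y, z in m, then the opening in per cent of the stroke, from 0 (shut) to 100 (fully open). A call has 1 to 20 rows; each row shifts and turns the commanded pose from where the row before left it; what a row does not reach is not made up. A row lasts 1/10 s, in which the tool goes at most 50 mm and 8.59 degrees, less where a joint would pass 70% of its speed; a pose out of reach is approached as far as the arm can. A call is refused whole if a number of a shift passes 0.05 or a number of a turn 0.15, either way. A call with a gripper value outside its range is refused whole. The fingers move at their own pace and stop on an object; FORCE is the grip in N (left out, the last holds). Time passes only in rows, so rows that do not move let the fingers close. It gives the time, the measured TCP pose, the force and the opening at its end, in the units of the state.
- observe(): the state, without advancing time (a new reading comes with each control period).
- get_image(name): name is "scene" or "side" or "wrist"; returns a dict with "frame" (480x640x3 uint8, red, green, blue), "fov_y" (degrees; the focal length in pixels is half the picture's height over the tangent of half this angle, whatever the lens; pixels are square), "cx", "cy" (the principal point, pixels), "k1" (the pictures are not rectified: a ray, as slopes to the right and down, at radius r is drawn at 1 + k1 r^2 times it, then the intrinsics apply), "world_to_cam" (4x4, takes a point from world to camera coordinates). Camera axes: x right, y up, looking along -z (the intrinsics and any distortion apply to the point x, -y, -z); pixel columns grow to the right and rows downward; lengths in m; the calibration is good to about 2 mm. A picture is of the moment at which its call begins. There is no depth.
- close_job(): hands the job in, once; it reports no verdict.
The state is a dict: "time_s": time; "q": joint angles; "qvel": joint speeds; "joint_efforts": joint torques, N m; "position": TCP position; "tool_rot": TCP orientation; "ft_force": force on the tool from outside, world axes, zero at the start; "wrist_torque": the same for the moment, N m; "grip_width": finger opening in m.
Only numpy, scipy, OpenCV 4.12 (cv2) and the standard library are available. Lean on these libraries where they do the work, as an engineer would, in place of code of your own. Each camera call takes 0.05 s, during which the arm holds its last target. There are 200 camera calls.

TASK

Take the spare spring clip off its bar by squeezing its handles, and clip it onto the flat lug on top of the egg-shaped mould, near the middle of the lug, upright and well down over the edge, so that its sprung jaws close on both mould halves. Let go and leave it gripping there. The tree-shaped mould already has its clip.

Things in the scene. Friction and masses are not known exactly. Their poses are not given: they have to be found in the camera images.
- clip_centre (a point): Centre (half-way up) of the loose steel spring clip, on its pivot pin; about 60 g, starts upright on the clip bar. Two flat 30 mm wide handles rise 47 mm above it, two 36 mm wide jaws reach 50 mm below. z up to the handles, y along the pin, x across (the way it opens). A block in the crotch stops any edge nearer than 16 mm below this point. At rest the handles splay in a V, 53 mm over the tips, 24 mm low down.
- clip_lever (a joint): Swing of each clip lever (both move alike), rad. 0: jaws flat on a 6 mm edge, as at the start; -0.06: shut on nothing; 0.32: fully open. Squeezing the handle tips along x (10 N does it, more is harmless) brings the handles parallel, 21 mm over the outsides, and the jaw tips 37 mm apart inside. They spring shut when let go.
- egg_lug (a point): Middle of the top edge of the egg mould's lug, 140 mm above the table. The fixed white plastic mould stands upright on a 90 x 100 mm metal foot: two half shells with an egg bulge (62 mm wide, 82 high), and on top a flat lug 70 mm long, 38 high, 6 thick (both halves). z up, y along the 70 mm edge, x across its thickness; either way round will do. A look-alike with a tree-shaped bulge already wears a clip: leave it.
- clip_bar: Fixed bar where the clip starts: an upright aluminium strip 6 mm thick and 130 mm long (along y) on a wooden foot 80 x 150 mm, its top edge 100 mm above the table. Origin under the middle of the foot, z up. The clip's crotch rests on the edge, within 30 mm of the middle; squeezed open and lifted 40 mm it is clear.
Mind the look-alikes: they are no part of the job. What is shaped like the part that bears clip_centre but green is not meant. What is shaped like the part that bears egg_lug but purple is not meant.

How it is judged:
By the outcome, as a careful person would: the job done as asked, in the order asked, and still so for the second after the job is handed in, with the robot touching nothing.
It also fails if it takes over 38 s, if anything falls off the work surface, if the arm or the gripper's body presses on something with over 40 N, if the wrist force passes 120 N, or if a joint passes its speed limit or range.

## Working session

There is one attempt and no reset: what is moved stays moved. The work goes in short steps, Python scripts to look and compute and a shell command to move; the robot and the scene stay as the last step left them, time stands still between calls to the robot, and variables do not carry over. Pictures are saved under pics/ and viewed, about 8 in all and at most 12, crops included, and the job is handed in when it is done.

```bash
mkdir -p pics; ls; cat > h.py <<'E'
from rig import *
import numpy as np, cv2
def cam(n):
    d=get_image(n); f=240/np.tan(np.radians(d["fov_y"]/2))
    K=np.array([[f,0,d["cx"]],[0,f,d["cy"]],[0,0,1.]])
    return d,K
def ray(d,K,px):
    # undistort: k1
    u=cv2.undistortPoints(np.array([[px]],float),K,np.array([d["k1"],0,0,0.]))[0,0]
    M=np.array(d["world_to_cam"]);R=M[:3,:3];o=-R.T@M[:3,3]
    v=R.T@np.array([u[0],-u[1],-1.]);return o,v/np.linalg.norm(v)
def onz(d,K,px,z):
    o,v=ray(d,K,px);return o+v*(z-o[2])/v[2]
def proj(d,K,p):
    M=np.array(d["world_to_cam"]);c=M[:3,:3]@np.array(p)+M[:3,3]
    return cv2.projectPoints(np.array([[c[0],-c[1],-c[2]]]),np.zeros(3),np.zeros(3),K,np.array([d["k1"],0,0,0.]))[0][0,0]
def tri(a,b):
    A=sum(np.eye(3)-np.outer(v,v) for o,v in(a,b));B=sum((np.eye(3)-np.outer(v,v))@o for o,v in(a,b))
    return np.linalg.solve(A,B)
E
python3 - <<'E'
from h import *
import pickle
D={}
for n in("scene","side","wrist"):
    d,K=cam(n);D[n]=(d,K);cv2.imwrite(f"pics/{n}0.png",d["frame"][:,:,::-1]);print(n,K[0,0],d["k1"],np.round(np.array(d["world_to_cam"]),3).tolist())
pickle.dump(D,open("v0.pkl","wb"));print(observe())
E
```

```text
pics
scene 510.04283176551974 -0.06781028644931501 [[0.707, 0.707, -0.021, -0.358], [-0.456, 0.479, 0.75, 0.17], [0.54, -0.521, 0.661, -1.464], [0.0, 0.0, 0.0, 1.0]]
side 482.3785563125156 0.009385407781607645 [[-0.996, -0.083, -0.019, 0.524], [0.039, -0.646, 0.763, -0.133], [-0.075, 0.759, 0.647, -0.861], [0.0, 0.0, 0.0, 1.0]]
wrist 388.60497906417 -0.043388812503476974 [[0.381, -0.925, -0.002, -0.55], [0.878, 0.362, -0.312, 0.04], [0.289, 0.117, 0.95, -0.381], [0.0, 0.0, 0.0, 1.0]]
{'time_s': 0.15, 'q': array([-7.99454440e+01,  2.18332482e+01,  7.43720980e+01,  4.52263111e-04,
        8.38576501e+01, -1.23343629e+01]), 'qvel': array([-0.09642481, -0.08961362, -0.17343671, -0.05549335, -0.10606993,
       -0.08076279]), 'joint_efforts': array([ 1.18658434e-03, -4.48625779e+01, -2.31345856e+01, -2.68921822e-04,
        3.72853858e-03,  4.48491548e-06]), 'position': array([ 0.20946638, -0.50833154,  0.24485883]), 'tool_rot': array([[ 3.80890677e-01, -9.24620062e-01, -1.84228239e-04],
       [-9.24619458e-01, -3.80890644e-01,  1.08397707e-03],
       [-1.07243776e-03, -2.42535745e-04, -9.99999396e-01]]), 'ft_force': array([ 0.43764866, -0.20120633,  0.57771216]), 'wrist_torque': array([-0.03852481, -0.00552963,  0.00812804]), 'grip_width': 0.08578717798983176}
```

View pics/scene0.png

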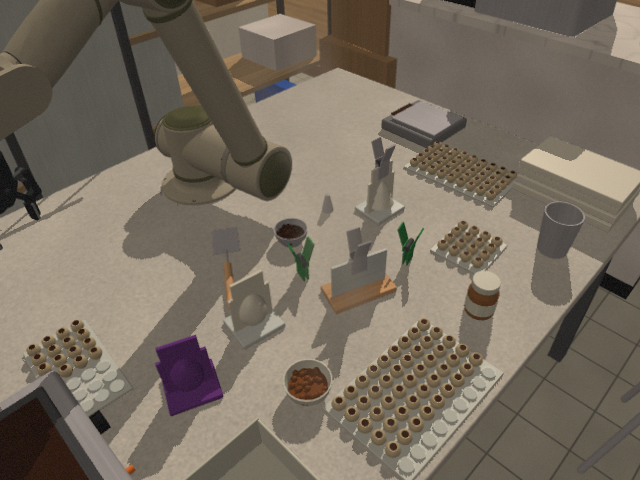

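View pics/side0.png

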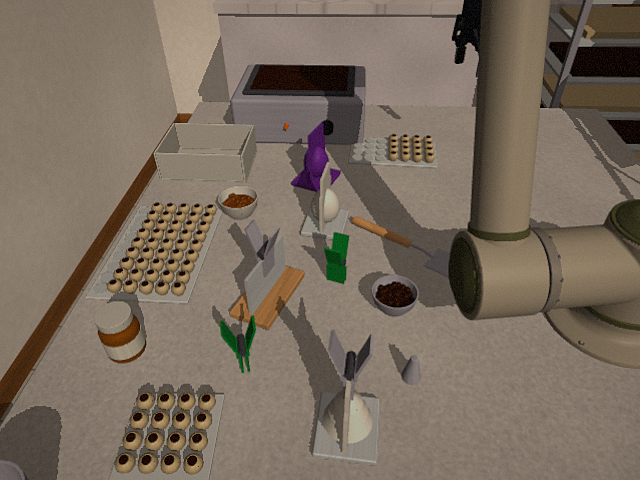

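Candidates in the scene image:
- The steel clip on the bar is at about (357,245). It is the one meant, being steel and on a wooden-footed bar.
- The clip at (383,155) is already on the tree mould.
- The green clips are at (303,260) and (407,245).
- The white egg mould is at (250,305). It is the one meant, with a smooth bulge and no clip.
- The purple mould is at (190,375).
- The tree mould is at (380,190).

Next I'll enlarge crops of the two targets to confirm.

```bash
python3 - <<'E'
import cv2,numpy as np
a=cv2.imread("pics/scene0.png")[225:345,215:405];b=cv2.imread("pics/side0.png")[150:330,220:360]
a=cv2.resize(a,(570,360),interpolation=cv2.INTER_CUBIC)  # x3
a=cv2.resize(cv2.imread("pics/scene0.png")[215:350,215:405],None,fx=4,fy=4,interpolation=cv2.INTER_CUBIC)
cv2.imwrite("pics/c1.png",a)
b=cv2.resize(b,None,fx=3.3,fy=3.3,interpolation=cv2.INTER_CUBIC);cv2.imwrite("pics/c2.png",b);print(a.shape,b.shape)
E
```

```text
(540, 760, 3) (594, 462, 3)
```

View pics/c1.png

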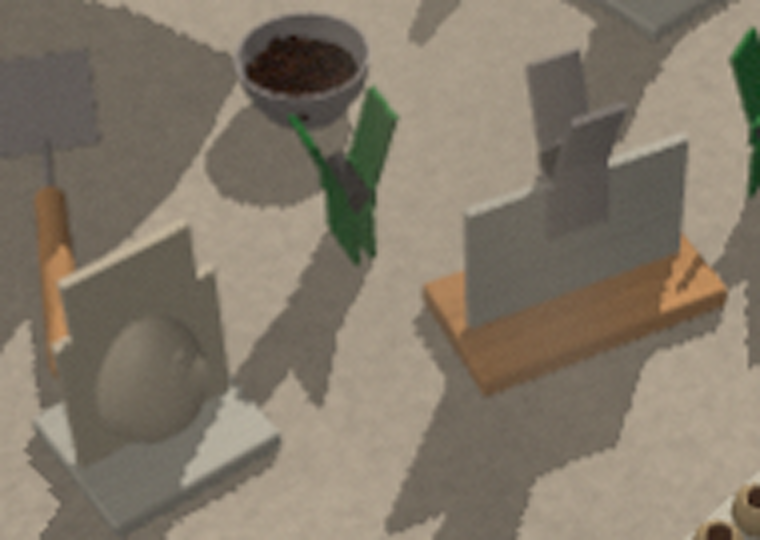

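View pics/c2.png

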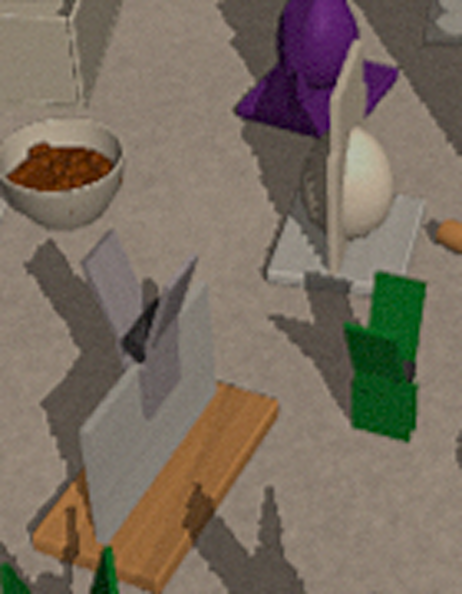

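The crops confirm both. The steel clip sits on the bar, with handle tips in crop 1 at (527,66)-(580,50) and (573,120)-(627,104). The egg mould's lug top edge runs (62,285)-(190,228), with no clip on it. A standing green clip lies between them.

```bash
python3 - <<'E'
from h import *
import pickle
D=pickle.load(open("v0.pkl","rb"));s=D["scene"];t=D["side"]
c1=lambda x,y:(215+x/4-.4,215+y/4-.4)
c2=lambda x,y:(220+x/3.3-.35,150+y/3.3-.35)
def P(n,v,p,z): print(n,np.round(onz(*v,p,z),4))
P("barL",s,c1(466,213),.1);P("barR",s,c1(687,138),.1)
P("barL side",t,c2(206,284),.1);P("barR side",t,c2(82,434),.1)
P("lugL",s,c1(62,286),.14);P("lugR",s,c1(190,230),.14)
P("lug side",t,c2(357,44),.14);P("lug near side",t,c2(340,85),.14)
for q in((573,120),(627,104),(527,66),(580,50)):P("tip",s,c1(*q),.163)
for q in((84,262),(113,231),(196,257)):P("tipside",t,c2(*q),.163)
P("green top",s,c1(380,90),.09); P("green top",s,c1(295,118),.09); P("green2",s,(407,225),.09)
P("foot bar",s,c1(423,292),.015);P("",s,c1(487,390),.015);P("",s,c1(727,292),.015)
P("foot egg",s,c1(35,425),.008);P("",s,c1(118,528),.008);P("",s,c1(280,435),.008)
E
```

```text
barL [ 0.5934 -0.0694  0.1   ]
barR [0.6385 0.0518 0.1   ]
barL side [ 0.5898 -0.0643  0.1   ]
barR side [0.6364 0.0565 0.1   ]
lugL [ 0.5197 -0.2636  0.14  ]
lugR [ 0.5346 -0.198   0.14  ]
lug side [ 0.5174 -0.2576  0.14  ]
lug near side [ 0.5247 -0.2097  0.14  ]
tip [ 0.6313 -0.0319  0.163 ]
tip [ 0.6426 -0.0048  0.163 ]
tip [ 0.5871 -0.0178  0.163 ]
tip [0.5981 0.0099 0.163 ]
tipside [ 0.6398 -0.003   0.163 ]
tipside [ 0.6297 -0.0292  0.163 ]
tipside [ 0.5837 -0.0104  0.163 ]
green top [ 0.484  -0.0263  0.09  ]
green top [ 0.4671 -0.0743  0.09  ]
green2 [0.6138 0.1549 0.09  ]
foot bar [ 0.5583 -0.069   0.015 ]
 [ 0.6322 -0.0949  0.015 ]
 [0.6782 0.0459 0.015 ]
foot egg [ 0.4752 -0.2719  0.008 ]
 [ 0.5585 -0.2826  0.008 ]
 [ 0.5722 -0.1868  0.008 ]
```

Bar length, foot sizes and heights agree between the two views. The clip is at about (0.6148,-0.011) and the bar direction is about 70°. I need about +0.405 in x, +0.498 in y and a turn of +47.6°.

```bash
python3 -m crank '[0,0,0.052,0.012,0.015,0,100, 0,0,0.052,0.026,0.032,0,100, 0,0,0.052,0.026,0.032,0,100, 0,0,0.052,0.026,0.032,0,100, 0,0,0.052,0.026,0.032,0,100, 0,0,0.052,0.026,0.032,0,100, 0,0,0.052,0.026,0.032,0,100, 0,0,0.052,0.026,0.032,0,100, 0,0,0.052,0.026,0.032,0,100, 0,0,0.052,0.026,0.032,0,100, 0,0,0.052,0.026,0.032,0,100, 0,0,0.052,0.026,0.032,0,100, 0,0,0.052,0.026,0.032,0,100, 0,0,0.052,0.026,0.032,0,100, 0,0,0.052,0.026,0.032,0,100, 0,0,0.052,0.026,0.032,0,100, 0,0,0,0.003,0.003,0,100, 0,0,0,0,0,0,100]'
python3 - <<'E'
from h import *
import pickle
d,K=cam("wrist");pickle.dump((d,K),open("v1.pkl","wb"));cv2.imwrite("pics/w1.png",d["frame"][:,:,::-1])
for p in((.6148,-.0112,.163),(.5934,-.0694,.1),(.6385,.0518,.1)):print(proj(d,K,p))
s=observe();print(s["position"],s["tool_rot"][:,0],s["tool_rot"][:,2],s["time_s"])
E
```

```text
time_s: 1.95
position: [0.6143, -0.009, 0.2448]
tool_rot: [[0.941, -0.338, -0.001], [-0.338, -0.941, 0.0], [-0.001, 0.0, -1.0]]
ft_force: [0.1, 0.2, 0.1]
grip_width: 0.0855
[315.49635036 264.10079728]
[314.86702157 308.48121686]
[316.94030173 138.35953535]
[ 0.61395037 -0.01003426  0.24505107] [ 9.40499001e-01 -3.39795464e-01 -8.19423381e-04] [-8.97241760e-04 -7.19018704e-05 -9.99999595e-01] 2.0
```

View pics/w1.png

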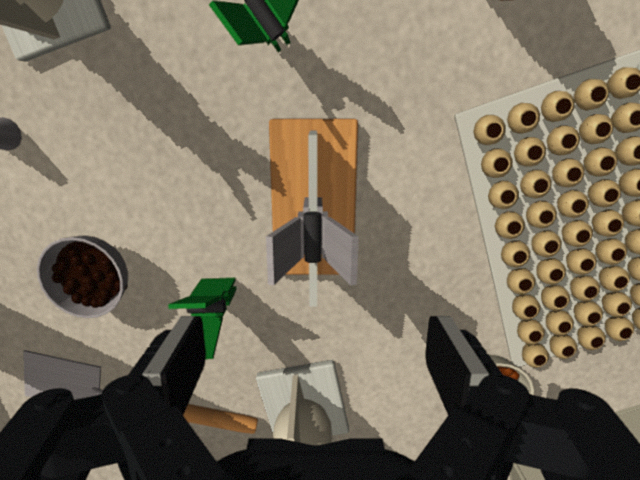

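The wrist view shows the bar's top edge, vertical in the image, from (313,132) to (313,305). The clip's handle tips are at (270,235)-(271,283) and (355,234)-(357,283), and the yaw is aligned.

```bash
python3 - <<'E'
from h import *
import pickle
v=pickle.load(open("v1.pkl","rb"))
T=[onz(*v,p,.163) for p in((270,235),(271,283),(355,234),(357,283))]
c=np.mean(T,0);print(np.round(T,4).tolist(),c)
print(onz(*v,(313,132),.1),onz(*v,(313,305),.1),"pin",onz(*v,(313,237),.125))
p=np.array([.61395,-.01003]);print("shift",c[:2]-p)
E
```

```text
[[0.5965, 0.0141, 0.163], [0.586, -0.0136, 0.163], [0.642, -0.0016, 0.163], [0.6338, -0.0308, 0.163]] [ 0.61459035 -0.00794498  0.163     ]
[0.63739842 0.05666376 0.1       ] [ 0.59305542 -0.06604145  0.1       ] pin [ 0.61479476 -0.00631454  0.125     ]
shift [0.00064035 0.00208502]
```

```bash
python3 -m crank '[0,0,0,0.001,0.001,-0.015,90, 0,0,0,0,0,-0.03,90, 0,0,0,0,0,-0.03,90, 0,0,0,0,0,-0.015,90, 0,0,0,0,0,-0.007,90, 0,0,0,0,0,0,90, 0,0,0,0,0,0,10, 0,0,0,0,0,0,10, 0,0,0,0,0,0,10, 0,0,0,0,0,0,10, 0,0,0,0,0,0,10, 0,0,0,0,0,0,10, 0,0,0,0,0,0,10, 0,0,0,0,0,0,10]' 40
python3 - <<'E'
from h import *
d,K=cam("side");a=d["frame"][:,:,::-1][180:330,200:350]
e,K=cam("wrist");b=e["frame"][:,:,::-1][120:480,130:500]
a=cv2.resize(a,None,fx=2.4,fy=2.4,interpolation=cv2.INTER_CUBIC)
cv2.imwrite("pics/g1.png",np.hstack([a,b]));print(observe()["grip_width"])
E
```

```text
time_s: 3.4
position: [0.6164, -0.0095, 0.1518]
tool_rot: [[0.94, -0.341, 0.005], [-0.341, -0.94, -0.001], [0.005, -0.001, -1.0]]
ft_force: [-3.1, 0.4, 14.8]
grip_width: 0.0193
0.0195341525252887
```

View pics/g1.png

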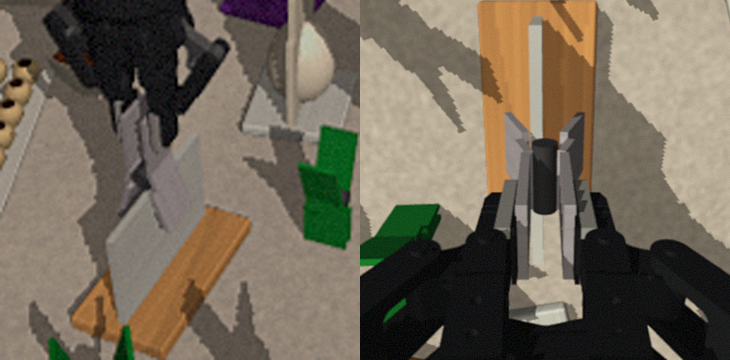

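The left panel shows the fingers on the handles with the jaws splayed off the bar. The right panel shows the handles parallel between the pads and the pin at crop (543,175). Next I lift, and look at the lug from 60 mm beyond it.

```bash
python3 -m crank '[0,0,0,0,0,0.01,5, 0,0,0,0,0,0.02,5, 0,0,0,0,0,0.03,5, 0,0,0,0,0,0.03,5, 0,0,0,0,0,0.02,5, 0,0,0.017,-0.005,-0.014,0,5, 0,0,0.017,-0.01,-0.028,0,5, 0,0,0.017,-0.01,-0.028,0,5, 0,0,0.017,-0.01,-0.028,0,5, 0,0,0.017,-0.01,-0.028,0,5, 0,0,0.017,-0.01,-0.028,0,5, 0,0,0.017,-0.01,-0.028,0,5, 0,0,0.017,-0.01,-0.028,0,5, 0,0,0.017,-0.01,-0.028,0,5, 0,0,0.017,-0.01,-0.028,0,5, 0,0,0,-0.005,-0.014,0,5, 0,0,0,0,0,0,5, 0,0,0,0,0,0,5]' 40
python3 - <<'E'
from h import *
import pickle
D={}
for n in("scene","side","wrist"):D[n]=cam(n)
pickle.dump(D,open("v2.pkl","wb"))
cv2.imwrite("pics/w2.png",D["wrist"][0]["frame"][:,:,::-1])
for p in((.5197,-.2636,.14),(.5346,-.198,.14)):print(proj(*D["wrist"],p),proj(*D["scene"],p),proj(*D["side"],p))
s=observe();print(s["position"],s["grip_width"],s["tool_rot"][:,0])
E
```

```text
time_s: 5.3
position: [0.5157, -0.2889, 0.2585]
tool_rot: [[0.984, -0.177, 0.0], [-0.177, -0.984, 0.0], [0.0, -0.0, -1.0]]
ft_force: [0.2, 0.3, -0.6]
grip_width: 0.0192
[312.3457326  204.45679352] [230.11809522 286.08922839] [326.89081524 161.4460029 ]
[317.32010276  94.4899057 ] [262.10163853 272.10449263] [317.32175144 178.45743472]
[ 0.51597683 -0.28834921  0.25850815] 0.019229494606219057 [ 9.84438963e-01 -1.75726769e-01  1.77425439e-04]
```

View pics/w2.png

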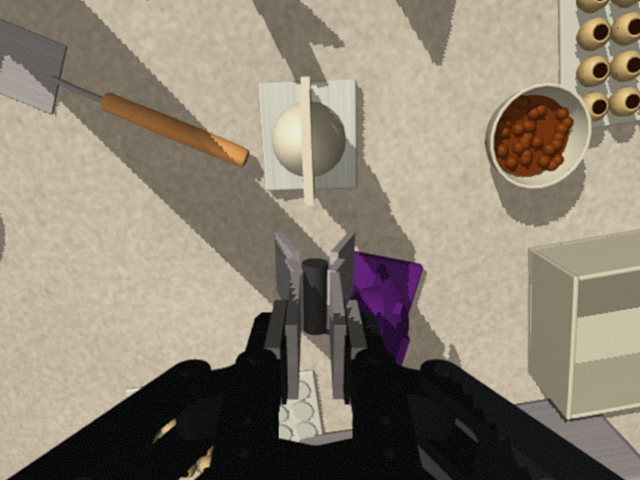

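The wrist view shows the egg mould's plate edge from (306,77) to (309,205), and the clip held with its pin at (315,295). The ends may include the wider shell below the lug, so I'll enlarge to check that and the clip's height.

```bash
python3 - <<'E'
import cv2,numpy as np,pickle
D=pickle.load(open("v2.pkl","rb"))
f=lambda n,y,x,h,w,s:cv2.resize(D[n][0]["frame"][y:y+h,x:x+w,::-1],None,fx=s,fy=s,interpolation=cv2.INTER_CUBIC)
a=f("wrist",65,270,150,80,4)
b=f("scene",220,150,150,120,4)
cv2.imwrite("pics/c3.png",np.hstack([a[:600],b]))
E
```

```text
(no output)
```

View pics/c3.png

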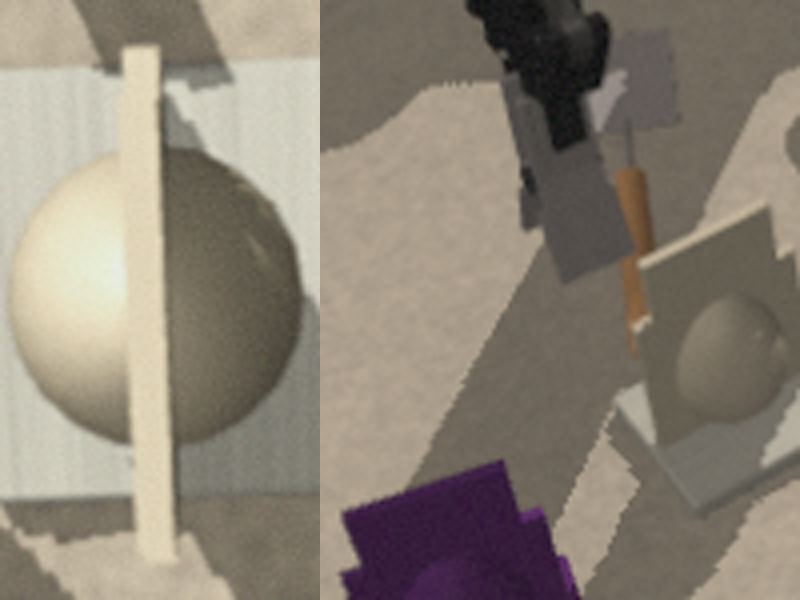

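```bash
python3 - <<'E'
from h import *
import pickle
D=pickle.load(open("v2.pkl","rb"));w=D["wrist"];s=D["scene"]
a=onz(*w,(305,89.5),.14);b=onz(*w,(309,204.5),.14);print(a,b,np.linalg.norm(a-b),(a+b)/2,np.degrees(np.arctan2(*(a-b)[1::-1])))
c=lambda x,y:(150+(x-320)/4-.4,220+y/4-.4)
e=onz(*s,c(642,266),.14);f=onz(*s,c(768,206),.14);print(e,f,(e+f)/2,np.linalg.norm(e-f),np.degrees(np.arctan2(*(f-e)[1::-1])))
print("foot",[onz(*w,p,.008).round(4).tolist() for p in((260,82),(356,80),(267,190),(356,187))])
n=np.array([.984,-.177,0]);t=np.array([.177,.984,0]);P=np.array([.516,-.2883,0])
for z in(.165,.17,.175,.18,.185):print(z,[((proj(*s,P+n*.02+t*k+[0,0,z])-[149.6,219.6])*4+[320,0]).round(0).tolist() for k in(-.018,.018)])
# handle tips in wrist
for z in(.26,.27,.28):print(z,proj(*w,P+[0,0,z]))
E
```

```text
[ 0.52786299 -0.19393087  0.14      ] [ 0.5175591  -0.26324539  0.14      ] 0.07007619273251912 [ 0.52271105 -0.22858813  0.14      ] 81.54466374222854
[ 0.51969771 -0.2636407   0.14      ] [ 0.53178661 -0.19692071  0.14      ] [ 0.52574216 -0.2302807   0.14      ] 0.06780633809921671 79.73007454530669
foot [[0.4871, -0.1718, 0.008], [0.5734, -0.1856, 0.008], [0.4724, -0.2702, 0.008], [0.559, -0.2827, 0.008]]
0.165 [[569.0, 296.0], [641.0, 262.0]]
0.17 [[567.0, 288.0], [639.0, 254.0]]
0.175 [[565.0, 281.0], [638.0, 246.0]]
0.18 [[563.0, 273.0], [636.0, 239.0]]
0.185 [[561.0, 265.0], [634.0, 231.0]]
0.26 [312.50334434 339.43884822]
0.27 [312.34904741 354.9612832 ]
0.28 [312.17249466 372.75229655]
```

The lug length measures 70.1 mm, its centre is (0.5235,-0.229), and the yaw is about 81°. The clip's jaw tips are at z≈0.174, so its centre is 35.5 mm below the TCP, as before. I'll move above the lug and then down.

```bash
python3 -m crank '[0,0,0.011,0.002,0.015,0,5, 0,0,0.011,0.003,0.03,0,5, 0,0,0,0.0025,0.0145,0,5, 0,0,0,0,0,0,5, 0,0,0,0,0,-0.01,5, 0,0,0,0,0,-0.015,5, 0,0,0,0,0,-0.015,5, 0,0,0,0,0,-0.01,5, 0,0,0,0,0,-0.006,5, 0,0,0,0,0,-0.004,5, 0,0,0,0,0,0,5]' 40
python3 - <<'E'
from h import *
import pickle
D={n:cam(n) for n in("scene","side","wrist")}
f=lambda n,y,x,h,w,s:cv2.resize(D[n][0]["frame"][y:y+h,x:x+w,::-1],None,fx=s,fy=s,interpolation=cv2.INTER_CUBIC)
cv2.imwrite("pics/p1.png",np.hstack([f("scene",240,200,120,80,4),f("side",120,290,120,80,4),f("wrist",120,250,240,70*2,2)]))
s=observe();print(s["position"],s["grip_width"],s["ft_force"],s["tool_rot"][:,0])
E
```

```text
time_s: 6.55
position: [0.523, -0.2302, 0.198]
tool_rot: [[0.988, -0.156, -0.0], [-0.156, -0.988, 0.0], [-0.0, -0.0, -1.0]]
ft_force: [-0.3, -0.3, -0.1]
grip_width: 0.0193
[ 0.52320483 -0.23015941  0.19886587] 0.01958651514146441 [ 0.60413804  0.45015935 -0.87674899] [ 9.87858080e-01 -1.55356016e-01  9.60578337e-04]
```

View pics/p1.png

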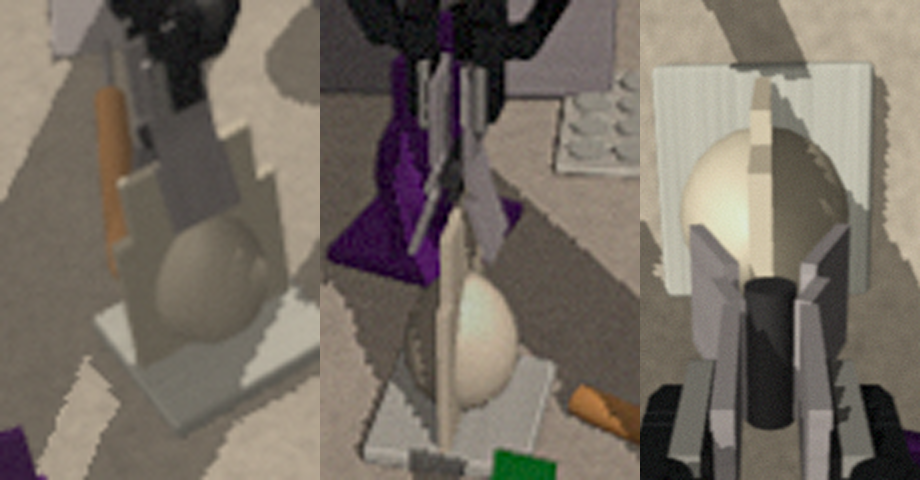

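The jaws straddle the lug, which is visible centred between them in the side and wrist panels. There is no contact force yet, so I go down a little farther.

```bash
python3 -m crank '[0,0,0,0,0,-0.003,5, 0,0,0,0,0,-0.002,5, 0,0,0,0,0,-0.001,5, 0,0,0,0,0,0,5, 0,0,0,0,0,0,5]' 40
```

```text
time_s: 7.2
position: [0.523, -0.23, 0.1924]
tool_rot: [[0.988, -0.155, 0.0], [-0.155, -0.988, -0.0], [0.0, 0.0, -1.0]]
ft_force: [0.0, 0.0, -0.6]
grip_width: 0.0194
```

```bash
python3 -m crank '[0,0,0,0,0,-0.001,5, 0,0,0,0,0,0,35, 0,0,0,0,0,0,60, 0,0,0,0,0,0,95, 0,0,0,0,0,0,95, 0,0,0,0,0,0,95, 0,0,0,0,0,0,95, 0,0,0,0,0,0,95]' 40
python3 - <<'E'
from h import *
D={n:cam(n) for n in("scene","side","wrist")}
f=lambda n,y,x,h,w,s:cv2.resize(D[n][0]["frame"][y:y+h,x:x+w,::-1],None,fx=s,fy=s,interpolation=cv2.INTER_CUBIC)
cv2.imwrite("pics/p2.png",np.hstack([f("scene",240,200,120,80,4),f("side",120,290,120,80,4),f("wrist",120,250,240,70*2,2)]))
E
```

```text
time_s: 8.0
position: [0.523, -0.23, 0.1914]
tool_rot: [[0.988, -0.155, 0.0], [-0.155, -0.988, -0.0], [0.0, 0.0, -1.0]]
ft_force: [-0.1, 0.2, 0.6]
grip_width: 0.0812
```

View pics/p2.png

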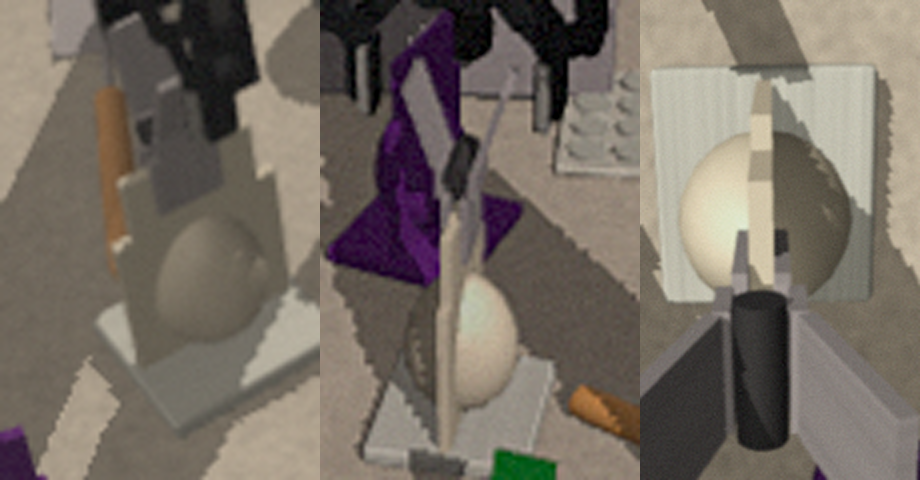

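The clip has closed on the lug, upright and near the middle. Now I retreat straight up and do a last check.

```bash
python3 -m crank '[0,0,0,0,0,0.01,95, 0,0,0,0,0,0.02,95, 0,0,0,0,0,0.03,95, 0,0,0,0,0,0.03,95, 0,0,0,0,0,0.03,95, 0,0,0,0,0,0.01,95, 0,0,0,0,0,0,95, 0,0,0,0,0,0,95]' 40
python3 - <<'E'
from h import *
import pickle
D={n:cam(n) for n in("scene","side","wrist")};pickle.dump(D,open("v3.pkl","wb"))
f=lambda n,y,x,h,w,s:cv2.resize(D[n][0]["frame"][y:y+h,x:x+w,::-1],None,fx=s,fy=s,interpolation=cv2.INTER_CUBIC)
cv2.imwrite("pics/p3.png",np.hstack([f("scene",240,200,120,80,4),f("side",120,290,120,80,4),f("wrist",150,250,240,70*2,2)]))
n=np.array([.988,-.155,0]);t=np.array([.155,.988,0]);P=np.array([.5235,-.229,.156])
print("expected handle tips/jaw tips px")
for q in(P+n*.0265-t*.015+[0,0,.047],P+n*.0265+t*.015+[0,0,.047],P+n*.004-t*.018-[0,0,.05],P+n*.004+t*.018-[0,0,.05]):
    print("scene crop",((proj(*D["scene"],q)-[199.6,239.6])*4).round(),"wrist crop",((proj(*D["wrist"],q)-[249.75,149.75])*2+[640,0]).round())
E
```

```text
time_s: 8.95
position: [0.5227, -0.2298, 0.3201]
tool_rot: [[0.988, -0.155, -0.002], [-0.155, -0.988, 0.001], [-0.002, -0.001, -1.0]]
ft_force: [0.1, -0.0, -1.1]
grip_width: 0.081
expected handle tips/jaw tips px
scene crop [167. 101.] wrist crop [849. 224.]
scene crop [225.  73.] wrist crop [852. 138.]
scene crop [165. 222.] wrist crop [780. 155.]
scene crop [230. 189.] wrist crop [780.  76.]
```

View pics/p3.png

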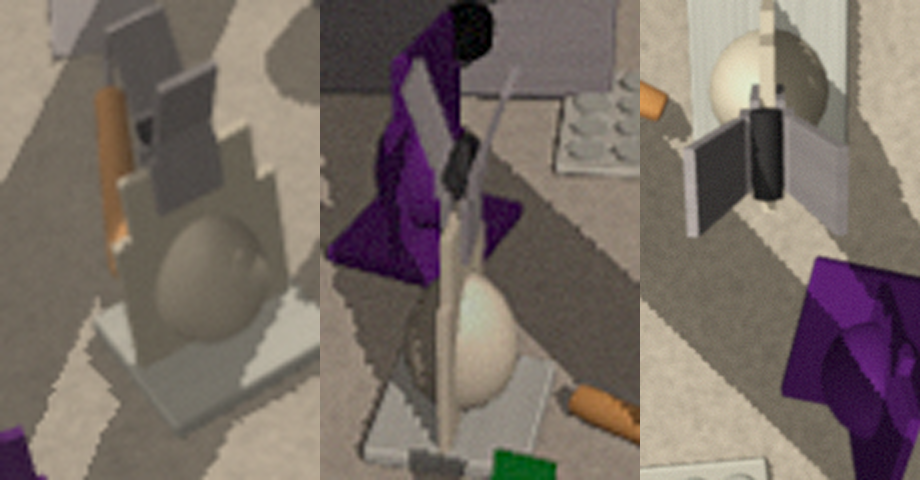

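The last look shows the clip upright and gripping, about 2.5 mm off the middle. The jaw tips reach only about 27 mm below the edge, against about 33 mm on the bar. The opening pads dragged it up by about 6 mm. There is ample time, so I'll mend this by squeezing again and pushing it down to seat. I'll then lower the arm while opening to offset the pads' swing.

```bash
python3 -m crank '[0,0,0,0,0,-0.015,95, 0,0,0,0,0,-0.03,95, 0,0,0,0,0,-0.03,95, 0,0,0,0,0,-0.03,95, 0,0,0,0,0,-0.015,95, 0,0,0,0,0,-0.005,95, 0,0,0,0,0,0,95, 0,0,0,0,0,0,5, 0,0,0,0,0,0,5, 0,0,0,0,0,0,5, 0,0,0,0,0,0,5, 0,0,0,0,0,0,5, 0,0,0,0,0,0,5, 0,0,0,0,0,0,5, 0,0,0,0,0,0,5]' 40; python3 -m crank '[0,0,0,0,0.002,-0.001,5, 0,0,0,0,0,-0.001,5, 0,0,0,0,0,0,5]'
```

```text
time_s: 10.6
position: [0.5234, -0.2304, 0.1981]
tool_rot: [[0.988, -0.155, 0.003], [-0.155, -0.988, -0.002], [0.003, 0.002, -1.0]]
ft_force: [-1.2, 0.1, 9.5]
grip_width: 0.0189
time_s: 10.9
position: [0.5242, -0.2294, 0.1979]
tool_rot: [[0.988, -0.156, 0.006], [-0.155, -0.988, -0.006], [0.007, 0.005, -1.0]]
ft_force: [-1.8, -1.8, 18.2]
grip_width: 0.0194
```

It is seated on the edge, with 18 N of contact force. I release while lowering.

```bash
python3 -m crank '[0,0,0,0,0,-0.001,40, 0,0,0,0,0,-0.003,60, 0,0,0,0,0,-0.003,95, 0,0,0,0,0,0,95, 0,0,0,0,0,0,95, 0,0,0,0,0,0,95, 0,0,0,0,0,0.015,95, 0,0,0,0,0,0.03,95, 0,0,0,0,0,0.03,95, 0,0,0,0,0,0.03,95, 0,0,0,0,0,0.02,95, 0,0,0,0,0,0,95, 0,0,0,0,0,0,95]'
python3 - <<'E'
from h import *
D={n:cam(n) for n in("scene","side","wrist")}
f=lambda n,y,x,h,w,s:cv2.resize(D[n][0]["frame"][y:y+h,x:x+w,::-1],None,fx=s,fy=s,interpolation=cv2.INTER_CUBIC)
cv2.imwrite("pics/p4.png",np.hstack([f("scene",240,200,120,80,4),f("side",120,290,120,80,4),f("wrist",150,250,240,70*2,2)]))
E
```

```text
time_s: 12.2
position: [0.5229, -0.2279, 0.3118]
tool_rot: [[0.988, -0.155, -0.0], [-0.155, -0.988, 0.0], [-0.0, -0.0, -1.0]]
ft_force: [0.4, -0.1, -0.9]
grip_width: 0.0812
```

View pics/p4.png

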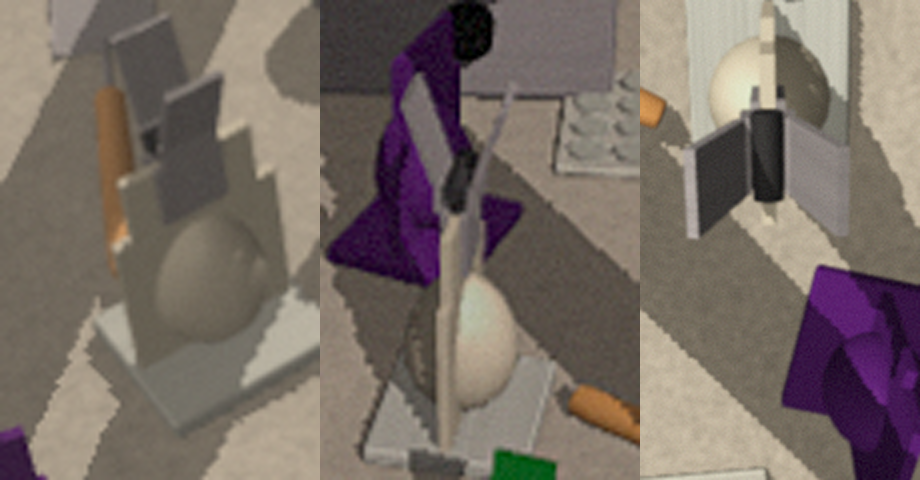

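The handle tips are now at crop (162,101)-(222,75), against (167,101)-(225,73) expected for a seated clip. The clip is upright and centred within about 2 mm, so I hand in.

```bash
python3 -c "
from rig import *
print(close_job())"
```

```text
the job is handed in; nothing more can be done
None
```

The spare steel clip is now on the egg mould's lug, and the job was handed in at about 12.4 s of the 38 s allowed. I squeezed it off the bar, lowered it over the lug's edge, released it, and backed the gripper off straight up.

- **What went wrong:** on the first release the opening pads dragged the clip up about 6 mm. I squeezed it again, pressed it down until it met the edge (about 18 N at the wrist), and lowered the arm while letting go.
- **Last check:** in the final views the clip is upright with its jaws closed on both mould halves. The handle tips show within 1–2 pixels of where a fully seated clip should appear, and it is about 2 mm from the lug's middle.
- **Robot:** it was clear of everything, with only about 1 N at the wrist.
- **Uncertainty:** the scene and wrist cameras disagreed by about 2 mm on where the lug is, which is within the calibration error. I did not measure how far the jaws reach down again after the second release; I judged the depth from the handle tips alone.

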